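Unstack the sharpening set into its holders

TASK

The sharpening set is piled up on the bench: take the stack apart and set each piece into the holder made for its size, the large stone into the largest tray, the middle stone into the second largest, the small stone into the short narrow tray and the loupe into the round holder. Each must end down inside the rim on the holder's floor, the same way up as it was in the stack. Leave the oil bottle and the spanner alone.

Things in the scene. Friction and masses are not known exactly. Their poses are not given: they have to be found in the camera images.
- stone_large: the large sharpening stone, two layers, pale grey over brick red, 50 wide x 150 long x 26 high, loose. Origin: centre of its underside. x across the width, y along the length, z up. Bottom of the stack, flat on the bench (lengths in mm).
- stone_middle: the middle sharpening stone, two layers, grey-green over dark grey, 45 wide x 130 long x 22 high, loose. Origin: centre of its underside. x across the width, y along the length, z up. Lies lengthwise on the large stone (turned by up to 0.1 rad from it), its underside 26 above the bench; the large stone sticks out about 2 or 3 at each side below it (lengths in mm).
- stone_small: the small narrow grey sharpening stone, 25 wide x 90 long x 20 high, loose. Origin: centre of its underside. x across the width, y along the length, z up. Lies across the middle stone, near one of its ends, about 42 from its centre, underside 48 above the bench, its own ends overhanging (lengths in mm).
- loupe: black eye loupe, a round cup flaring upward, 23 across the foot, 35 at 28 above it and 36 at the top rim, 34 high, loose. Origin: centre of its underside, z up. Stands on the middle stone near its other end (about 42 from its centre), underside 48 above the bench (lengths in mm).
- tray_long: the largest shallow tray with a dark rubber floor and a thin steel rim, open above, fixed to the bench. Inside 64 wide x 164 long, outside 74 x 174; floor 4 above the bench, rim top 10 above the bench, rim 5 thick. Origin: centre of its underside (bench level). x across the width, y along the length, z up. It takes the large stone with about 7 to spare on each side. The four holders trade places from start to start (lengths in mm).
- tray_middle: the second largest shallow tray with a dark rubber floor and a thin steel rim, open above, fixed to the bench. Inside 59 wide x 144 long, outside 69 x 154; floor 4 above the bench, rim top 10 above the bench, rim 5 thick. Origin: centre of its underside (bench level). x across the width, y along the length, z up. It takes the middle stone with about 7 to spare on each side. The four holders trade places from start to start (lengths in mm).
- tray_short: the short narrow shallow tray with a dark rubber floor and a thin steel rim, open above, fixed to the bench. Inside 39 wide x 104 long, outside 49 x 114; floor 4 above the bench, rim top 10 above the bench, rim 5 thick. Origin: centre of its underside (bench level). x across the width, y along the length, z up. It takes the small stone with about 7 to spare on each side. The four holders trade places from start to start (lengths in mm).
- cup_round: round shallow holder, steel with a dark floor, fixed to the bench: inside diameter 40, outside 50, floor 4 and rim top 10 above the bench. Origin: centre of its underside, z up. It takes the loupe with about 8 to spare all round its foot. The four holders trade places from start to start (lengths in mm).
- oil_bottle: bystander: small oil bottle with a red nozzle, 48 across, 140 high, standing loose to the left of the stack, on the robot's side of a small fixed vice (the other furniture near: a pine rack along the left edge of the bench, its top 236 above the bench; keep above or clear of it). Origin: centre of its underside. Leave it alone (lengths in mm).
- spanner: bystander: small steel spanner, 33 x 156 x 6, lying loose beyond the vice, left of the holders. Origin: centre of its underside, y along its length. Leave it alone (lengths in mm).
Not all that is in view belongs to the job. What is shaped like the stone_small but purple or red is not meant.

How it is judged:
At the end, for the whole second after the job is handed in: Each of the four pieces lies inside its own holder: its underside 1 to 7 mm above the bench (the floor is at 4 mm), its centre within 13 mm of the holder's centre, tilted less than 0.1 rad, the stones within 0.35 rad of the tray's length, all released and at rest (horizontal distance between stone_large and tray_long below 0.013 m and z of stone_large in the frame of tray_long between 0.001 and 0.007 m and angle between each of stone_large, stone_middle, stone_small, loupe's own z axis and vertical below 0.1 rad and linear speed of each of stone_large, stone_middle, stone_small, loupe below 0.02 m/s and angular speed of each of stone_large, stone_middle, stone_small, loupe below 0.2 rad/s and angle between the y axis of stone_large and the y axis of tray_long, either way round below 0.35 rad and horizontal distance between stone_middle and tray_middle below 0.013 m and z of stone_middle in the frame of tray_middle between 0.001 and 0.007 m and angle between the y axis of stone_middle and the y axis of tray_middle, either way round below 0.35 rad and horizontal distance between stone_small and tray_short below 0.013 m and z of stone_small in the frame of tray_short between 0.001 and 0.007 m and angle between the y axis of stone_small and the y axis of tray_short, either way round below 0.35 rad and horizontal distance between loupe and cup_round below 0.013 m and z of loupe in the frame of cup_round between 0.001 and 0.007 m); the robot touches nothing.
It fails at once if the oil bottle is shifted more than 20 mm or tipped (distance of oil_bottle from where it was at the start of the episode above 0.02 m or angle between oil_bottle's own z axis and vertical above 0.3 rad).
It fails at once if the spanner is shifted more than 20 mm (distance of spanner from where it was at the start of the episode above 0.02 m).
It also fails if it takes over 112 s, if anything falls off the work surface, if the arm or the gripper's body presses on something with over 40 N, if the wrist force passes 120 N, or if a joint passes its speed limit or range.

ROBOT

A 6-joint arm with a two-finger parallel gripper is mounted at the origin on a cart in front of the work surface, level with it; the furniture and walls round the work are solid. World frame = base frame: x ahead of the robot, y to its left, z up, the work surface at z = 0. Lengths are in m, angles in rad, forces in N, time in s.
With the tool pointing down it reaches from about 0.375 to 0.9 m from the base axis. Payload 3.1 kg.
Tool frame: the origin (TCP) lies midway between the tips of the shut fingers; the grasp point (between the pads) lies 19 mm behind it; z points along the fingers, y is the line along which they close (so a half turn about z gives the same grasp; the last joint's range is limited). The gripper opens to 87 mm and grips with 3 to 60 N. Pads are 19 mm wide; open, the fingers measure 117 mm over their backs; the gripper's body (75 mm by 190 mm) begins 51 mm behind the grasp point.
Start: joints at [-0.178, 0.527, 1.433, -0, 1.181, -0.178], TCP at [0.625, 0, 0.223] pointing down, gripper open.
Joint ranges: [-3.08, 3.08], [-0.75, 2.2], [0.22, 2.44], [-1.43, 4.57], [0, 2.65], [-2.85, 2.85]. Speed limits (rad/s): [2.79, 2.79, 3.14, 3.14, 3.14, 3.14].

INTERFACE

Orientations are given as a unit quaternion [w, x, y, z].
In Python, from plant import * gives the robot as it stands. The module is installed in compiled form; this text tells all that it offers.
- The arm moves only by the shell command python3 -m crank 'ROWS' [OPENING] [FORCE]. ROWS is JSON, a list of rows, each an object with "xyz": the shift along the world's x, y, z in m, a list of three; "yaw": the turn about the world's z in degrees. A call has exactly 8 rows; each row shifts and turns the commanded pose from where the row before left it; what a row does not reach is not made up. A row lasts 1/12 s, in which the tool goes at most 41.7 mm and 7.16 degrees, less where a joint would pass 70% of its speed; a pose out of reach is approached as far as the arm can. A call with a gripper value outside its range is refused whole. OPENING is the opening, from 0 (shut) to 1 (fully open), set as the call begins (- or left out, the last holds). The fingers move at their own pace and stop on an object; FORCE is the grip in N (left out, the last holds). Time passes only in rows, so rows that do not move let the fingers close, or fill a call up. It gives the time, the measured TCP pose, the force, the opening and the grip force at its end, in the units of the state.
- state(): the state, without advancing time (a new reading comes with each control period).
- read_camera(name): name is "scene" or "side" or "wrist"; returns (picture, depth): 480x640x3 uint8, red, green, blue; 480x640 float32, m along the optical axis (not along the pixel's ray), 0 where there is no reading.
- get_calibration(name): a dict with "vfov" (degrees; the focal length in pixels is half the picture's height over the tangent of half this angle, whatever the lens; pixels are square), "cx", "cy" (the principal point, pixels), "D" ([k1, k2, p1, p2, k3] as OpenCV has them; the pictures are not rectified), "position" and "attitude" of the camera in the world; the wrist camera has in their place "T_tool_cam" (4x4, takes a point from camera to tool coordinates, whose origin is the TCP and whose axes are the flange's). Camera axes: x right, y down, z forward; pixel columns grow to the right and rows downward; lengths in m; the calibration is good to about 2 mm. A picture is of the moment at which its call begins: read the wrist's pose just before it. get_calibration takes no time and is no camera call.
- job_done(): hands the job in; it is judged then, once.
The state is a dict: "time": time; "joint_positions": joint angles; "qd": joint speeds; "joint_torque": joint torques, N m; "tool_pos": TCP position; "ee_rot": TCP orientation; "force": force on the tool from outside, world axes, zero at the start; "ft_torque": the same for the moment, N m; "finger_gap": finger opening in m; "grip_force": force on a finger pad.
Only numpy, scipy, OpenCV 4.12 (cv2) and the standard library are available. Lean on these libraries where they do the work, as an engineer would, in place of code of your own. Each camera call takes 0.05 s, during which the arm holds its last target. There are 200 camera calls.

## Working session

There is one attempt and no reset: what is moved stays moved. The work goes in short steps, Python scripts to look and compute and a shell command to move; the robot and the scene stay as the last step left them, time stands still between calls to the robot, and variables do not carry over. Pictures are saved under pics/ and viewed, at most 14 in all, crops included, and the job is handed in when it is done.

```bash
mkdir -p pics
cat > h.py <<'E'
from plant import *
import numpy as np, cv2
from scipy.spatial.transform import Rotation as R
def q2R(q): return R.from_quat([q[1],q[2],q[3],q[0]]).as_matrix()
def cam(name):
    c=get_calibration(name); f=240/np.tan(np.radians(c["vfov"])/2)
    K=np.array([[f,0,c["cx"]],[0,f,c["cy"]],[0,0,1]]); D=np.array(c["D"],float)
    if "T_tool_cam" in c:
        s=state(); T=np.eye(4); T[:3,:3]=q2R(s["ee_rot"]); T[:3,3]=s["tool_pos"]; T=T@np.array(c["T_tool_cam"])
    else:
        T=np.eye(4); a=np.array(c["attitude"]); T[:3,:3]=q2R(a) if a.size==4 else a; T[:3,3]=c["position"]
    return K,D,T
def shot(name,tag):
    K,D,T=cam(name); im,d=read_camera(name)
    cv2.imwrite(f"pics/{tag}.png",im[:,:,::-1]); np.savez(f"pics/{tag}.npz",im=im,d=d,K=K,D=D,T=T)
def load(tag): return np.load(f"pics/{tag}.npz")
def rays(z,uv):
    p=cv2.undistortPoints(np.array(uv,float).reshape(-1,1,2),z["K"],z["D"]).reshape(-1,2)
    return np.c_[p,np.ones(len(p))]@z["T"][:3,:3].T
def onplane(z,uv,h):
    r=rays(z,uv); o=z["T"][:3,3]; return o+r*((h-o[2])/r[:,2])[:,None]
def cloud(z):
    v,u=np.mgrid[0:480,0:640]; r=rays(z,np.c_[u.ravel(),v.ravel()]); 
    return (z["T"][:3,3]+r*z["d"].reshape(-1,1)).reshape(480,640,3)
E
python3 - <<'E'
from h import *
for n in("scene","side","wrist"):
    print(n,get_calibration(n)); shot(n,n+"0")
s=state();print(s)
E
```

```text
scene {'vfov': 55.253321717816746, 'cx': 328.2582658663741, 'cy': 242.42034516751727, 'D': array([-0.08938906,  0.        ,  0.        ,  0.        ,  0.        ]), 'position': array([ 0.24701386, -0.60124734,  0.67579564]), 'attitude': array([-0.37783345,  0.88901852, -0.2366146 ,  0.10441014])}
side {'vfov': 49.876201853283284, 'cx': 319.5930536765576, 'cy': 233.2542434426981, 'D': array([-0.08373391,  0.        ,  0.        ,  0.        ,  0.        ]), 'position': array([0.42356893, 0.61626169, 0.62339392]), 'attitude': array([ 0.03584926, -0.08744555,  0.89579822, -0.43429674])}
wrist {'vfov': 69.92944307989416, 'cx': 319.5120850147793, 'cy': 245.5864372083276, 'D': array([-0.06533292,  0.        ,  0.        ,  0.        ,  0.        ]), 'T_tool_cam': array([[ 3.90896224e-05, -9.57291855e-01, -2.89123334e-01,
         8.02448673e-02],
       [ 9.99999962e-01, -4.14341107e-05,  2.72389490e-04,
        -1.18733808e-04],
       [-2.72735809e-04, -2.89123334e-01,  9.57291817e-01,
        -1.62412593e-01],
       [ 0.00000000e+00,  0.00000000e+00,  0.00000000e+00,
         1.00000000e+00]])}
{'time': 0.15, 'joint_positions': array([-1.78492505e-01,  5.28238583e-01,  1.43358058e+00, -1.93808463e-05,
        1.18143691e+00, -1.78532179e-01]), 'qd': array([ 2.59113019e-03, -4.69910127e-03, -2.71165015e-03, -5.91363284e-05,
       -4.03272404e-04,  1.33637496e-03]), 'joint_torque': array([ 9.14956272e-04, -4.40429199e+01, -1.76841742e+01,  6.33679633e-02,
        5.52540855e-02, -1.06930895e-04]), 'tool_pos': array([6.24442157e-01, 1.29224900e-04, 2.21813798e-01]), 'ee_rot': array([-6.78076800e-04,  7.07089903e-01,  7.07123170e-01, -4.81694649e-04]), 'force': array([-0.34036869,  0.30903902,  0.57200095]), 'ft_torque': array([-0.04213149,  0.02758238, -0.05524846]), 'grip_force': 0.0, 'finger_gap': 0.08694003565119199}
```

View pics/scene0.png

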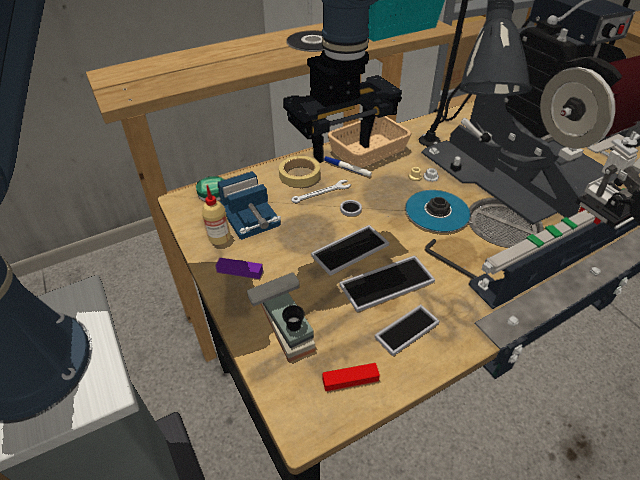

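View pics/side0.png

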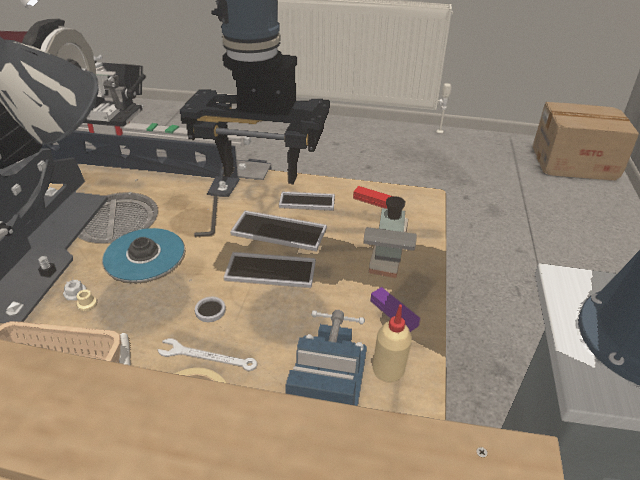

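View pics/wrist0.png

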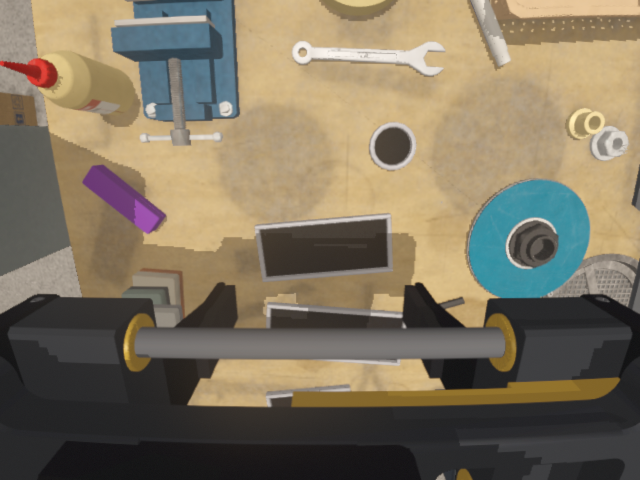

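The scene view shows:
- The stack at about (285,315). The small grey stone lies across it at (273,289), and the loupe is at (293,320).
- Three trays at (350,250), (387,283) and (408,329), with the round holder at (350,208).
- Look-alikes for the small stone: purple (240,268) and red (351,377). Neither is wanted; the grey one at (273,289) is.
- Look-alikes for the round holder: the nuts at (415,173) and (432,174) and the hub of the blue disc at (438,207).

Next I rectify both views to the rim plane to measure.

```bash
cat > ortho.py <<'E'
from h import *
def ortho(tag,h,x0,x1,y0,y1,mm=1.0):
    # rows: x decreasing downwards; cols: y decreasing rightwards (as seen by robot)
    z=load(tag); nx=int((x1-x0)*1000/mm); ny=int((y1-y0)*1000/mm)
    X=x1-(np.arange(nx)+.5)*mm/1000; Y=y1-(np.arange(ny)+.5)*mm/1000
    P=np.stack(np.broadcast_arrays(X[:,None],Y[None,:],h),-1).reshape(-1,3)
    T=np.linalg.inv(z["T"]); uv,_=cv2.projectPoints(P,cv2.Rodrigues(T[:3,:3])[0],T[:3,3],z["K"],z["D"])
    uv=uv.reshape(nx,ny,2).astype(np.float32)
    return cv2.remap(z["im"],uv[...,0],uv[...,1],cv2.INTER_LINEAR)[:,:,::-1].copy()
E
python3 - <<'E'
from ortho import *
a=ortho("scene0",0.01,.34,.74,-.32,.08); b=ortho("side0",0.01,.34,.74,-.32,.08)
o=np.hstack([a,b])
for k in(0,400):
  for i in range(0,400,50):
    cv2.putText(o,f"{740-i}",(k,i+4),0,.3,(0,0,255)); cv2.putText(o,f"{80-i}",(k+i,395),0,.3,(0,0,255))
    cv2.line(o,(k+i,0),(k+i,6),(0,0,255)); cv2.line(o,(k+394,i),(k+400,i),(0,0,255))
cv2.imwrite("pics/o0.png",o)
# depth clouds
for t in("scene0","side0"):
    P=cloud(load(t)).reshape(-1,3); m=(P[:,0]>.3)&(P[:,0]<.75)&(P[:,1]>-.4)&(P[:,1]<.1)&(P[:,2]<.1)&(P[:,2]>-.02)
    z=P[m,2]; print(t,np.histogram(z*1000,bins=np.arange(-10,100,5)))
    for lo,hi in((.062,.074),(.076,.09),(.041,.053)):
        q=P[m&(P[:,2]>lo)&(P[:,2]<hi)]
        if len(q)>8: print(lo,hi,len(q),np.median(q,0),cv2.minAreaRect((q[:,:2]*1000).astype(np.float32)))
E
```

```text
scene0 (array([  366, 25936, 14398,  2254,  1052,  1146,   421,   210,    81,
         109,   199,   850,   130,   168,   167,   623,    75,    97,
          54,     0,     0]), array([-10,  -5,   0,   5,  10,  15,  20,  25,  30,  35,  40,  45,  50,
        55,  60,  65,  70,  75,  80,  85,  90,  95]))
0.062 0.074 784 [ 0.42766599 -0.10523207  0.06700575] ((428.53704833984375, -143.25656127929688), (111.74854278564453, 90.75728607177734), 89.40955352783203)
0.076 0.09 138 [ 0.42747235 -0.17881465  0.07962943] ((426.8043212890625, -181.99122619628906), (37.14551544189453, 34.005313873291016), 62.421722412109375)
0.041 0.053 1108 [ 0.42744462 -0.13790056  0.04687719] ((443.7936096191406, -51.50379943847656), (317.185791015625, 95.3283462524414), 74.83889770507812)
side0 (array([    9, 19597,  9763,  2121,   616,   774,   347,   144,    58,
          82,   240,   690,   150,   136,   176,   532,    69,    87,
          36,     0,     0]), array([-10,  -5,   0,   5,  10,  15,  20,  25,  30,  35,  40,  45,  50,
        55,  60,  65,  70,  75,  80,  85,  90,  95]))
0.062 0.074 690 [ 0.42726922 -0.09871572  0.06671914] ((428.9421081542969, -140.6247100830078), (90.5431137084961, 114.38860321044922), 0.4798949658870697)
0.076 0.09 107 [ 0.42652281 -0.18311582  0.07935539] ((426.6131286621094, -180.795654296875), (35.194068908691406, 36.93882369995117), 4.6744842529296875)
0.041 0.053 989 [ 0.43923898 -0.0864132   0.04671431] ((443.9096374511719, -48.62603759765625), (317.13592529296875, 94.80972290039062), 74.6436996459961)
```

View pics/o0.png

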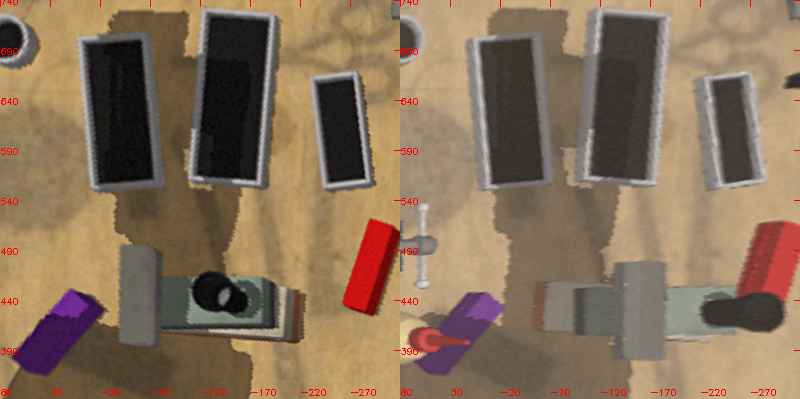

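The rectified views put the trays at about x 0.61–0.64:
- Middle tray: y ≈ -0.035
- Long tray: y ≈ -0.15
- Short tray: y ≈ -0.255

The stack runs along y at x ≈ 0.427, with the small stone at y ≈ -0.10 and the loupe at y ≈ -0.18. The two fixed cameras disagree by about 6 mm, so I'll measure with the wrist camera over the trays, then over the stack.

```bash
python3 -m crank '[{"xyz":[0,-0.04,0],"yaw":0},{"xyz":[0,-0.04,0],"yaw":0},{"xyz":[0,-0.04,0],"yaw":0},{"xyz":[0,-0.04,0],"yaw":0},{"xyz":[0,-0.04,0],"yaw":0},{"xyz":[0,0,0],"yaw":0},{"xyz":[0,0,0],"yaw":0},{"xyz":[0,0,0],"yaw":0}]'
python3 -c "
from h import *
shot('wrist','w1')"
python3 -m crank '[{"xyz":[-0.04,0,0],"yaw":0},{"xyz":[-0.04,0,0],"yaw":0},{"xyz":[-0.04,0,0],"yaw":0},{"xyz":[-0.04,0,0],"yaw":0},{"xyz":[-0.037,0,0],"yaw":0},{"xyz":[0,0,0],"yaw":0},{"xyz":[0,0,0],"yaw":0},{"xyz":[0,0,0],"yaw":0}]'
python3 - <<'E'
from ortho import *
shot('wrist','w2')
a=ortho("w1",0.01,.34,.74,-.32,.08); b=ortho("wrist0",0.01,.34,.74,-.32,.08)
a[:,:140]=np.where(b[:,:140].max(2,keepdims=True)>0,b[:,:140],a[:,:140]) if 0 else a[:,:140]
c=ortho("w2",0.068,.34,.54,-.28,-.0,.7)
# loupe: depth cloud
z=load("w2"); P=cloud(z).reshape(-1,3); m=(P[:,0]>.36)&(P[:,0]<.5)&(P[:,1]>-.3)&(P[:,1]<.0)
for lo,hi in((.076,.09),(.062,.073),(.041,.053),(.02,.03)):
    q=P[m&(P[:,2]>lo)&(P[:,2]<hi)]
    if len(q)>8: print(lo,hi,len(q),np.median(q,0),cv2.minAreaRect((q[:,:2]*1000).astype(np.float32)))
o=np.zeros((400,800,3),np.uint8); o[:,:400]=a; o[:c.shape[0],400:400+c.shape[1]]=c
for i in range(0,400,50):
    cv2.putText(o,f"{740-i}",(0,i+4),0,.3,(0,0,255)); cv2.putText(o,f"{80-i}",(i,395),0,.3,(0,0,255))
cv2.imwrite("pics/o1.png",o); print(state()["tool_pos"])
E
```

```text
time: 0.82
tool_pos: [0.6244, -0.1997, 0.2219]
ee_rot: [-0.001, 0.707, 0.707, 0.0]
force: [-0.1, -0.3, -0.6]
finger_gap: 0.0869
grip_force: 0.0
time: 1.53
tool_pos: [0.4292, -0.1995, 0.2232]
ee_rot: [0.001, 0.707, 0.708, 0.0]
force: [-1.0, 0.0, -0.5]
finger_gap: 0.0869
grip_force: 0.0
0.076 0.09 391 [ 0.42544333 -0.18602743  0.08163756] ((426.24053955078125, -181.7039794921875), (34.468387603759766, 35.18666076660156), 0.7739066481590271)
0.062 0.073 3277 [ 0.42805636 -0.10099484  0.06820963] ((427.39569091796875, -141.5347137451172), (108.71758270263672, 90.35781860351562), 89.06105041503906)
0.041 0.053 3759 [ 0.42899659 -0.13848545  0.04817477] ((434.52667236328125, -140.61932373046875), (58.2830810546875, 129.23794555664062), 0.45401841402053833)
0.02 0.03 1741 [ 0.43838035 -0.17470605  0.02465535] ((431.1563720703125, -154.61734008789062), (84.71743774414062, 309.433837890625), 10.516640663146973)Traceback (most recent call last):
  File "<stdin>", line 11, in <module>
ValueError: could not broadcast input array from shape (399,400,3) into shape (400,400,3)
```

View pics/w2.png

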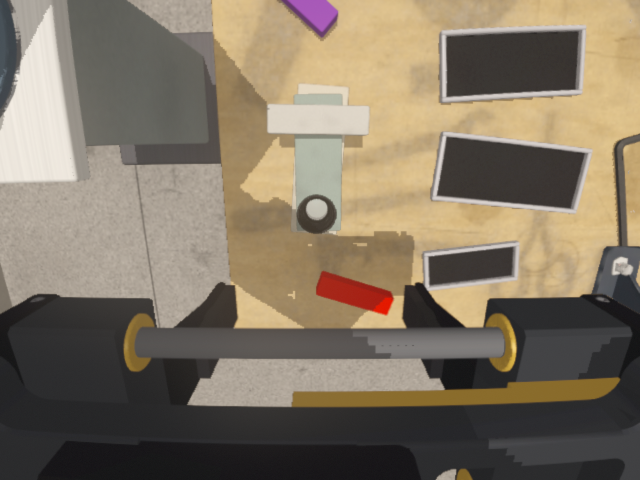

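The wrist view shows the stack with the loupe at (317,211), the grey small stone at (318,120), the middle stone under both, and all three trays at right. The red (354,292) and purple (310,10) bars aren't wanted. I read the trays' outer rim corners from this picture.

Run:
```python
from h import *
z=load("w2"); r=lambda P:cv2.minAreaRect((P[:,:2]*1000).astype(np.float32))
for n,c in dict(mid=[(440,30),(585,26),(583,95),(441,102)],long=[(444,132),(591,151),(577,212),(431,200)],short=[(422,252),(518,241),(518,278),(426,289)]).items():
    P=onplane(z,c,.010)[:,:2]*1000; L=((P[1]-P[0])+(P[2]-P[3]))/2; W=((P[0]-P[3])+(P[1]-P[2]))/2
    print(n,"c",P.mean(0).round(1),"L",np.linalg.norm(L).round(1),"W",np.linalg.norm(W).round(1),"dir deg from x",np.degrees(np.arctan2(L[1],L[0])).round(1))
P=onplane(load("wrist0"),[(392,146),(369,146),(416,146),(392,123),(392,169)],.010)*1000; print("cup",P[:,:2].round(1))
# stack from depth
P=cloud(z); m=(P[...,0]>.36)&(P[...,0]<.5)&(P[...,1]>-.26)&(P[...,1]<-.04)
Z=P[...,2]
l=P[m&(Z>.074)]; print("loupe",cv2.minEnclosingCircle((l[:,:2]*1000).astype(np.float32)))
k=m&(Z>.064)&(Z<.072)&(P[...,1]>-.13); print("small",r(P[k]))
def rng(mask):
    Q=P[mask]; 
    for a,b in((-.20,-.17),(-.165,-.155),(-.15,-.14),(-.14,-.13),(-.125,-.117)):
        q=Q[(Q[:,1]>a)&(Q[:,1]<b)]
        if len(q)>5: print("   y",a,b,(np.percentile(q[:,0],[1,99])*1000).round(1))
print("middle",r(P[m&(Z>.045)&(Z<.051)])); rng(m&(Z>.045)&(Z<.051))
k=m&(Z>.022)&(Z<.029)&(P[...,0]>.39)&(P[...,0]<.465); print("large",r(P[k]),(P[k].min(0)*1000).round(),(P[k].max(0)*1000).round()); rng(k)
```

```text
mid c [629.  -37.5] L 154.4 W 68.4 dir deg from x 4.6
long c [ 643.2 -150.8] L 172.8 W 70.9 dir deg from x -4.6
short c [ 609.2 -257.3] L 113.4 W 47.4 dir deg from x 6.8
cup [[700.4  77.3]
 [676.1  77.1]
 [725.9  77.5]
 [699.2 100.5]
 [701.7  53.4]]
loupe ((430.0409851074219, -184.945068359375), 74.11296081542969)
small ((428.08197021484375, -99.66146087646484), (24.95981788635254, 90.35781860351562), 89.06105041503906)
middle ((432.7232666015625, -140.63360595703125), (54.67612075805664, 129.23794555664062), 0.45401835441589355)
   y -0.2 -0.17 [405.9 450.2]
   y -0.165 -0.155 [406.5 450.6]
   y -0.15 -0.14 [405.8 450.3]
   y -0.14 -0.13 [406.  450.1]
   y -0.125 -0.117 [406.2 449.9]
large ((428.0218505859375, -139.29791259765625), (149.77536010742188, 50.56222152709961), 86.06299591064453) [ 399. -215.   23.] [458. -64.  29.]
   y -0.2 -0.17 [399.1 403.9]
   y -0.165 -0.155 [401.9 404.2]
   y -0.15 -0.14 [402.1 452.7]
   y -0.14 -0.13 [403.4 453.5]
   y -0.125 -0.117 [452.1 454.3]
```

Sizes and heights match the description: the small stone comes out at 25.0x90.4, the large at 50.6x149.8, the trays agree to within 2–3 mm, and the loupe rim is at 82. Positions in mm:
- Loupe: (426,-182)
- Cup: (701,77)

I'll take the loupe first.

```bash
python3 -m crank '[{"xyz":[-0.001,0.018,-0.03],"yaw":0},{"xyz":[0,0,-0.035],"yaw":0},{"xyz":[0,0,-0.035],"yaw":0},{"xyz":[0,0,-0.035],"yaw":0},{"xyz":[0,0,-0.027],"yaw":0},{"xyz":[0,0,0],"yaw":0},{"xyz":[0,0,0],"yaw":0},{"xyz":[0,0,0],"yaw":0}]'
python3 -m crank '[{"xyz":[0,0,0],"yaw":0},{"xyz":[0,0,0],"yaw":0},{"xyz":[0,0,0],"yaw":0},{"xyz":[0,0,0],"yaw":0},{"xyz":[0,0,0],"yaw":0},{"xyz":[0,0,0],"yaw":0},{"xyz":[0,0,0],"yaw":0},{"xyz":[0,0,0],"yaw":0}]' 0 15
```

```text
time: 2.25
tool_pos: [0.4286, -0.1825, 0.0612]
ee_rot: [0.001, 0.707, 0.707, 0.0]
force: [0.1, -0.5, -0.8]
finger_gap: 0.0871
grip_force: 0.0
time: 2.92
tool_pos: [0.427, -0.182, 0.0606]
ee_rot: [0.0, 0.707, 0.707, 0.0]
force: [0.1, 0.4, -0.2]
finger_gap: 0.0418
grip_force: 0.0
```

```bash
python3 -m crank '[{"xyz":[0,0,0],"yaw":0},{"xyz":[0,0,0],"yaw":0},{"xyz":[0,0,0],"yaw":0},{"xyz":[0,0,0],"yaw":0},{"xyz":[0,0,0.02],"yaw":0},{"xyz":[0,0,0.03],"yaw":0},{"xyz":[0,0,0.03],"yaw":0},{"xyz":[0,0,0.03],"yaw":0}]'
```

```text
time: 3.58
tool_pos: [0.4265, -0.1816, 0.1713]
ee_rot: [-0.001, 0.707, 0.707, -0.0]
force: [0.4, -0.7, 0.1]
finger_gap: 0.0333
grip_force: 15.1
```

```bash
python3 -m crank '[{"xyz":[0.0275,0.026,0],"yaw":0},{"xyz":[0.0275,0.026,0],"yaw":0},{"xyz":[0.0275,0.026,0],"yaw":0},{"xyz":[0.0275,0.026,0],"yaw":0},{"xyz":[0.0275,0.026,0],"yaw":0},{"xyz":[0.0275,0.026,0],"yaw":0},{"xyz":[0.0275,0.026,0],"yaw":0},{"xyz":[0.0275,0.026,0],"yaw":0}]'
python3 -m crank '[{"xyz":[0.0275,0.026,0],"yaw":0},{"xyz":[0.027,0.0245,0],"yaw":0},{"xyz":[0,0,-0.035],"yaw":0},{"xyz":[0,0,-0.035],"yaw":0},{"xyz":[0,0,-0.035],"yaw":0},{"xyz":[0,0,-0.02],"yaw":0},{"xyz":[0,0,0],"yaw":0},{"xyz":[0,0,0],"yaw":0}]'
python3 -c "
from h import *
shot('wrist','w3');shot('scene','s3');z=load('s3')
cv2.imwrite('pics/w3s.png',np.hstack([cv2.imread('pics/w3.png')[100:480,120:520],cv2.resize(cv2.imread('pics/s3.png')[110:240,280:416],None,fx=2.9,fy=2.9)[:377]]) if 0 else np.hstack([cv2.imread('pics/w3.png')[100:480,120:520],cv2.resize(cv2.imread('pics/s3.png')[110:240,280:416],(400,380))]))"
```

```text
time: 4.25
tool_pos: [0.6477, 0.0278, 0.1701]
ee_rot: [-0.0, 0.707, 0.707, -0.0]
force: [0.6, -0.6, -0.6]
finger_gap: 0.0334
grip_force: 15.0
time: 4.92
tool_pos: [0.7002, 0.0767, 0.0438]
ee_rot: [-0.001, 0.707, 0.707, -0.001]
force: [-0.0, 0.7, 1.0]
finger_gap: 0.0332
grip_force: 15.1
```

View pics/w3s.png

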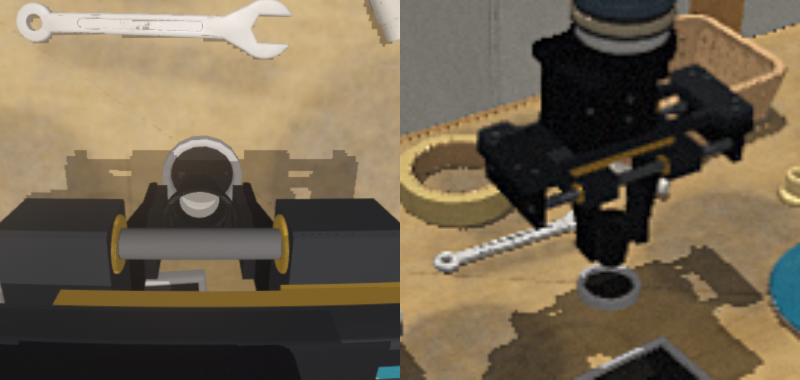

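The wrist view (left) shows the loupe held at about crop (200,205), with the cup ring behind it. The ring's top edge is at full-image (321,237) and its sides are at columns 283 and 363.

```bash
python3 -c "
from h import *
z=load('w3');print((onplane(z,[(321,237),(283,273),(363,273)],.010)*1000).round(1))
P=cloud(z);q=P[300:345,290:350].reshape(-1,3)*1000;print(np.percentile(q,[5,50,95],axis=0).round(1))"
```

```text
[[700.9 103.   10. ]
 [677.6  80.1  10. ]
 [726.6  80.2  10. ]]
[[687.8  66.1  40.3]
 [700.4  75.3  52.7]
 [712.5 110.3 131. ]]
```

```bash
python3 -m crank '[{"xyz":[0.001,0.001,-0.01],"yaw":0},{"xyz":[0,0,-0.009],"yaw":0},{"xyz":[0,0,-0.004],"yaw":0},{"xyz":[0,0,-0.003],"yaw":0},{"xyz":[0,0,-0.001],"yaw":0},{"xyz":[0,0,0],"yaw":0},{"xyz":[0,0,0],"yaw":0},{"xyz":[0,0,0],"yaw":0}]'
```

```text
time: 5.68
tool_pos: [0.7028, 0.0775, 0.0188]
ee_rot: [0.0, 0.707, 0.707, 0.0]
force: [0.2, 0.5, -1.3]
finger_gap: 0.0334
grip_force: 15.0
```

```bash
python3 -m crank '[{"xyz":[0,0,-0.001],"yaw":0},{"xyz":[0,0,-0.001],"yaw":0},{"xyz":[0,0,-0.0005],"yaw":0},{"xyz":[0,0,0],"yaw":0},{"xyz":[0,0,0],"yaw":0},{"xyz":[0,0,0],"yaw":0},{"xyz":[0,0,0],"yaw":0},{"xyz":[0,0,0],"yaw":0}]'
```

```text
time: 6.35
tool_pos: [0.7027, 0.0775, 0.0165]
ee_rot: [0.0, 0.707, 0.707, 0.0]
force: [-1.7, -0.3, 4.7]
finger_gap: 0.0337
grip_force: 15.0
```

Contact is felt (4.7 N up), so I release, rise and check.

```bash
python3 -m crank '[{"xyz":[0,0,0],"yaw":0},{"xyz":[0,0,0],"yaw":0},{"xyz":[0,0,0],"yaw":0},{"xyz":[0,0,0],"yaw":0},{"xyz":[0,0,0],"yaw":0},{"xyz":[0,0,0],"yaw":0},{"xyz":[0,0,0.01],"yaw":0},{"xyz":[0,0,0.02],"yaw":0}]' 0.7
python3 -m crank '[{"xyz":[0,0,0.04],"yaw":0},{"xyz":[0,0,0.04],"yaw":0},{"xyz":[0,0,0.03],"yaw":0},{"xyz":[0,-0.02,0.03],"yaw":0},{"xyz":[0,-0.03,0],"yaw":0},{"xyz":[0,0,0],"yaw":0},{"xyz":[0,0,0],"yaw":0},{"xyz":[0,0,0],"yaw":0}]'
python3 - <<'E'
from h import *
shot('wrist','w4'); z=load('w4'); P=cloud(z); Z=P[...,2]
m=(abs(P[...,0]-.701)<.04)&(abs(P[...,1]-.078)<.04)
t=P[m&(Z>.030)&(Z<.06)]; print("top",np.median(t,0),cv2.minAreaRect((t[:,:2]*1000).astype(np.float32)), np.percentile(t[:,2],[5,50,95]))
cv2.imwrite('pics/w4c.png',cv2.resize(cv2.imread('pics/w4.png')[80:280,220:420],(500,500)))
E
```

```text
time: 7.02
tool_pos: [0.7001, 0.0776, 0.0438]
ee_rot: [-0.002, 0.707, 0.707, -0.002]
force: [0.6, 0.0, 0.1]
finger_gap: 0.0605
grip_force: 0.0
time: 7.68
tool_pos: [0.7019, 0.0276, 0.186]
ee_rot: [-0.001, 0.707, 0.707, -0.0]
force: [-0.9, -0.4, -0.3]
finger_gap: 0.0607
grip_force: 0.0
top [0.70222235 0.07624805 0.03709281] ((702.2319946289062, 77.95946502685547), (35.306114196777344, 35.282649993896484), 44.31991195678711) [0.03052976 0.03709281 0.03910899]
```

View pics/w4c.png

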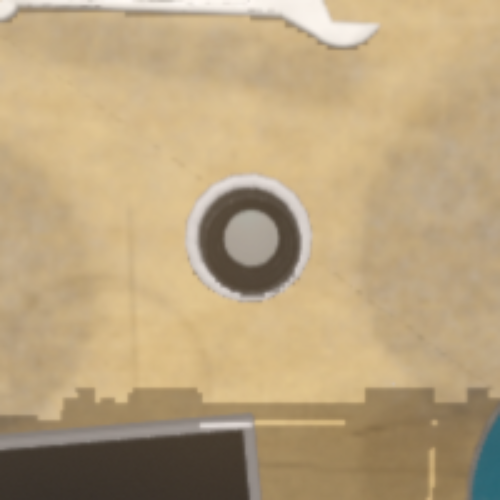

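The loupe stands upright in the cup: centre (702,78), rim at 38 mm, as it should be. Next is the small stone, with the gripper turned -91°.

```bash
python3 -m crank '[{"xyz":[-0.021,-0.0098,0],"yaw":-7},{"xyz":[-0.021,-0.0098,0],"yaw":-7},{"xyz":[-0.021,-0.0098,0],"yaw":-7},{"xyz":[-0.021,-0.0098,0],"yaw":-7},{"xyz":[-0.021,-0.0098,0],"yaw":-7},{"xyz":[-0.021,-0.0098,0],"yaw":-7},{"xyz":[-0.021,-0.0098,0],"yaw":-7},{"xyz":[-0.021,-0.0098,0],"yaw":-7}]'
python3 -m crank '[{"xyz":[-0.021,-0.0098,0],"yaw":-7},{"xyz":[-0.021,-0.0098,0],"yaw":-7},{"xyz":[-0.021,-0.0098,0],"yaw":-7},{"xyz":[-0.021,-0.0098,0],"yaw":-7},{"xyz":[-0.0225,-0.0098,0],"yaw":-7},{"xyz":[0,0,-0.03],"yaw":0},{"xyz":[0,0,-0.02],"yaw":0},{"xyz":[0,0,0],"yaw":0}]'
python3 - <<'E'
from h import *
shot('wrist','w5'); z=load('w5'); P=cloud(z); Z=P[...,2]; s=state(); print(s["tool_pos"],np.degrees(np.arctan2(*q2R(s["ee_rot"])[[1,0],1])),s["joint_positions"])
k=(Z>.062)&(Z<.073)&(abs(P[...,0]-.43)<.06)&(abs(P[...,1]+.1)<.03); q=P[k]; print(len(q),cv2.minAreaRect((q[:,:2]*1000).astype(np.float32)))
E
```

```text
time: 8.4
tool_pos: [0.5331, -0.05, 0.1854]
ee_rot: [-0.001, 0.957, 0.29, -0.001]
force: [0.4, -0.4, 0.8]
finger_gap: 0.0611
grip_force: 0.0
time: 9.07
tool_pos: [0.4254, -0.0982, 0.1334]
ee_rot: [-0.002, 1.0, -0.009, -0.003]
force: [-0.8, 0.3, -0.3]
finger_gap: 0.0608
grip_force: 0.0
[ 0.42648582 -0.09854641  0.13461165] -90.96038784108052 [-4.83605164e-01  4.34878791e-01  1.97346755e+00  2.88015833e-04
  7.38834457e-01  1.10373304e+00]
4346 ((428.07623291015625, -99.53326416015625), (25.0158748626709, 90.28536224365234), 89.16879272460938)
```

View pics/w5.png

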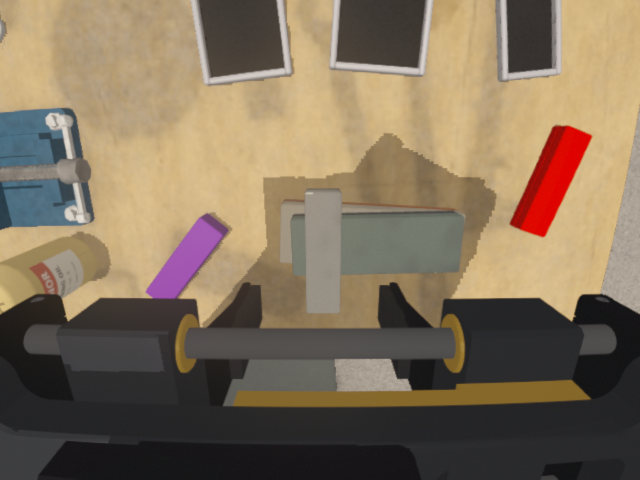

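The picture shows the grey small stone at (322,250), between the open fingers. The bottle is at left (30,265), so I check its clearance from the gripper body before descending.

Run:
```python
from h import *
for t in("scene0","side0","wrist0"):
    P=cloud(load(t)).reshape(-1,3); k=(P[:,0]>.3)&(P[:,0]<.455)&(P[:,1]>-.04)&(P[:,1]<.22)&(P[:,2]>.045)&(P[:,2]<.15); q=P[k]*1000
    if len(q)>10: print(t,len(q),np.percentile(q,[2,50,98],axis=0).round())
```

```text
scene0 791 [[383. 113.  46.]
 [405. 127.  76.]
 [454. 215. 127.]]
side0 1600 [[383. 133.  47.]
 [407. 153.  79.]
 [454. 210. 128.]]
wrist0 4375 [[397. 114.  47.]
 [417. 136.  85.]
 [453. 173. 131.]]
```

The bottle starts at y ≈ 0.11 and the gripper body ends near 0, so it's clear. Descend and grip.

```bash
python3 -m crank '[{"xyz":[0.001,-0.001,-0.03],"yaw":0},{"xyz":[0,0,-0.025],"yaw":0},{"xyz":[0,0,-0.017],"yaw":0},{"xyz":[0,0,-0.007],"yaw":0},{"xyz":[0,0,0],"yaw":0},{"xyz":[0,0,0],"yaw":0},{"xyz":[0,0,0],"yaw":0},{"xyz":[0,0,0],"yaw":0}]'
python3 -m crank '[{"xyz":[0,0,0],"yaw":0},{"xyz":[0,0,0],"yaw":0},{"xyz":[0,0,0],"yaw":0},{"xyz":[0,0,0],"yaw":0},{"xyz":[0,0,0],"yaw":0},{"xyz":[0,0,0],"yaw":0},{"xyz":[0,0,0],"yaw":0},{"xyz":[0,0,0],"yaw":0}]' 0 25
```

```text
time: 9.78
tool_pos: [0.4299, -0.1012, 0.0582]
ee_rot: [0.001, 1.0, -0.009, 0.001]
force: [0.2, -0.4, -0.2]
finger_gap: 0.0609
grip_force: 0.0
time: 10.45
tool_pos: [0.4289, -0.1009, 0.057]
ee_rot: [-0.0, 1.0, -0.009, -0.0]
force: [0.2, 0.2, 0.5]
finger_gap: 0.0245
grip_force: 25.0
```

```bash
python3 -m crank '[{"xyz":[0,0,0.015],"yaw":0},{"xyz":[0,0,0.025],"yaw":0},{"xyz":[0.015,-0.0135,0.02],"yaw":0},{"xyz":[0.03,-0.026,0],"yaw":2},{"xyz":[0.03,-0.026,0],"yaw":2},{"xyz":[0.03,-0.026,0],"yaw":2},{"xyz":[0.03,-0.026,0],"yaw":1.7},{"xyz":[0.03,-0.026,0],"yaw":0}]'
python3 -m crank '[{"xyz":[0.016,-0.013,0],"yaw":0},{"xyz":[0,0,-0.03],"yaw":0},{"xyz":[0,0,-0.03],"yaw":0},{"xyz":[0,0,-0.015],"yaw":0},{"xyz":[0,0,0],"yaw":0},{"xyz":[0,0,0],"yaw":0},{"xyz":[0,0,0],"yaw":0},{"xyz":[0,0,0],"yaw":0}]'
python3 - <<'E'
from h import *
shot('wrist','w6'); s=state(); print(s["tool_pos"],np.degrees(np.arctan2(*q2R(s["ee_rot"])[[1,0],1])))
E
```

```text
time: 11.12
tool_pos: [0.5948, -0.2453, 0.1167]
ee_rot: [-0.0, 0.998, 0.059, -0.0]
force: [1.2, 0.3, -0.2]
finger_gap: 0.0247
grip_force: 25.0
time: 11.78
tool_pos: [0.6111, -0.258, 0.0437]
ee_rot: [0.001, 0.998, 0.058, 0.001]
force: [-0.1, -0.3, -0.6]
finger_gap: 0.0246
grip_force: 25.0
[ 0.61110004 -0.25798539  0.04387619] -83.29505102168271
```

View pics/w6.png

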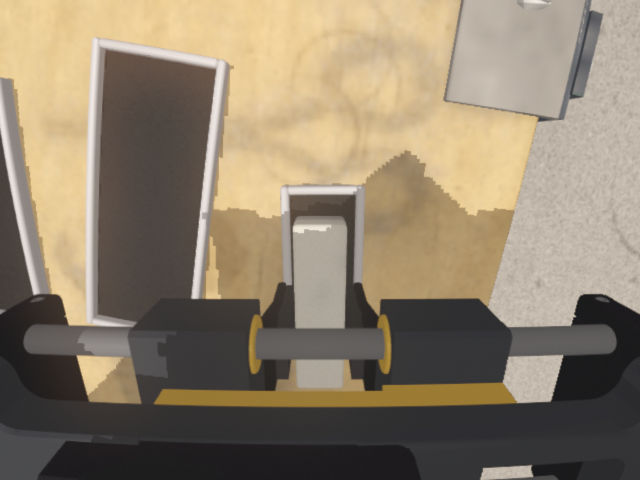

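The stone hangs parallel to the tray, with its far edge at (297..346, 220). The tray's far rim corners are at (282,186) and (363,186).

Run:
```python
from h import *
z=load('w6'); T=onplane(z,[(282,186),(363,186)],.01)[:,:2]*1000; S=onplane(z,[(296,219),(347,219)],.055)[:,:2]*1000
d=np.radians(6.7); u=np.array([np.cos(d),np.sin(d)])
print(T.round(1),S.round(1),"tray c",T.mean(0)-57*u,"stone c",S.mean(0)-45*u, np.linalg.norm(T[0]-T[1]),np.linalg.norm(S[0]-S[1]))
```

```text
[[ 664.  -229.7]
 [ 669.4 -275.5]] [[ 655.8 -241.4]
 [ 658.5 -264.2]] tray c [ 610.07247349 -259.22938499] stone c [ 612.49114525 -258.03329271] 46.11225042424567 22.961802601977478
```

```bash
python3 -m crank '[{"xyz":[-0.002,-0.0005,-0.008],"yaw":0},{"xyz":[0,0,-0.008],"yaw":0},{"xyz":[0,0,-0.006],"yaw":0},{"xyz":[0,0,-0.004],"yaw":0},{"xyz":[0,0,-0.001],"yaw":0},{"xyz":[0,0,-0.001],"yaw":0},{"xyz":[0,0,0],"yaw":0},{"xyz":[0,0,0],"yaw":0}]'
```

```text
time: 12.5
tool_pos: [0.6082, -0.258, 0.0141]
ee_rot: [0.0, 0.998, 0.058, 0.0]
force: [-0.2, -0.3, -1.4]
finger_gap: 0.0246
grip_force: 25.0
```

```bash
python3 -m crank '[{"xyz":[0,0,-0.0005],"yaw":0},{"xyz":[0,0,0],"yaw":0},{"xyz":[0,0,0],"yaw":0},{"xyz":[0,0,0],"yaw":0},{"xyz":[0,0,0],"yaw":0},{"xyz":[0,0,0.01],"yaw":0},{"xyz":[0,0,0.03],"yaw":0},{"xyz":[0,0,0.035],"yaw":0}]' 0.6
python3 -m crank '[{"xyz":[-0.01,0,0.035],"yaw":5},{"xyz":[-0.02,0.01,0.035],"yaw":7},{"xyz":[-0.03,0.02,0.02],"yaw":7},{"xyz":[-0.03,0.02,0],"yaw":7},{"xyz":[-0.03,0.02,0],"yaw":7},{"xyz":[0,0,0],"yaw":0},{"xyz":[0,0,0],"yaw":0},{"xyz":[0,0,0],"yaw":0}]' 1
python3 - <<'E'
from h import *
shot('wrist','w7'); s=state(); print(s["tool_pos"],np.degrees(np.arctan2(*q2R(s["ee_rot"])[[1,0],1])))
P=cloud(load('w7')); Z=P[...,2]
k=(Z>.017)&(Z<.030)&(abs(P[...,0]-.61)<.06)&(abs(P[...,1]+.257)<.04); q=P[k]; print(len(q),np.percentile(q[:,2],[2,50,98]) if len(q) else 0,cv2.minAreaRect((q[:,:2]*1000).astype(np.float32)))
E
```

```text
time: 13.17
tool_pos: [0.6062, -0.2568, 0.0874]
ee_rot: [-0.002, 0.998, 0.058, -0.002]
force: [0.7, 0.3, 0.1]
finger_gap: 0.0522
grip_force: 0.0
time: 13.83
tool_pos: [0.489, -0.1885, 0.1797]
ee_rot: [0.001, 0.941, 0.339, 0.001]
force: [0.5, -0.8, 0.2]
finger_gap: 0.086
grip_force: 0.0
[ 0.48958548 -0.18899928  0.17949782] -50.339365420916124
2739 [0.01863559 0.02418194 0.02568242] ((607.0430908203125, -257.01239013671875), (89.77802276611328, 25.87448501586914), 6.6580400466918945)
```

The small stone lies flat at (607,-257) with its top at 24, aligned to the tray within 0.2°. Next is the middle stone, re-measured from above.

```bash
python3 -m crank '[{"xyz":[-0.009,0.007,0],"yaw":7},{"xyz":[-0.009,0.007,0],"yaw":7},{"xyz":[-0.009,0.007,0],"yaw":7},{"xyz":[-0.009,0.007,0],"yaw":7},{"xyz":[-0.009,0.007,0],"yaw":7},{"xyz":[-0.009,0.007,0],"yaw":7},{"xyz":[-0.007,0.006,0],"yaw":7},{"xyz":[0,0,0],"yaw":1.3}]'
python3 -m crank '[{"xyz":[0,0,-0.02],"yaw":0},{"xyz":[0,0,0],"yaw":0},{"xyz":[0,0,0],"yaw":0},{"xyz":[0,0,0],"yaw":0},{"xyz":[0,0,0],"yaw":0},{"xyz":[0,0,0],"yaw":0},{"xyz":[0,0,0],"yaw":0},{"xyz":[0,0,0],"yaw":0}]'
cat > st.py <<'E'
from h import *
import sys
shot('wrist',sys.argv[1]); s=state(); print(s["tool_pos"],np.degrees(np.arctan2(*q2R(s["ee_rot"])[[1,0],1])))
P=cloud(load(sys.argv[1])); Z=P[...,2]
for lo,hi in((.044,.052),(.021,.030)):
    k=(Z>lo)&(Z<hi)&(abs(P[...,0]-.43)<.04)&(abs(P[...,1]+.14)<.1); k=cv2.morphologyEx(k.astype(np.uint8),cv2.MORPH_OPEN,np.ones((3,3)))>0
    q=P[k]
    if len(q)>20: print(lo,len(q),np.median(q[:,2]),cv2.minAreaRect((q[:,:2]*1000).astype(np.float32)),(q.min(0)*1000).round(),(q.max(0)*1000).round())
E
python3 st.py w8
```

```text
time: 14.55
tool_pos: [0.4267, -0.1395, 0.1785]
ee_rot: [-0.001, 0.706, 0.708, -0.0]
force: [-0.3, 0.2, 0.1]
finger_gap: 0.0871
grip_force: 0.0
time: 15.22
tool_pos: [0.4272, -0.14, 0.1589]
ee_rot: [0.0, 0.707, 0.707, 0.0]
force: [0.2, 0.3, -0.1]
finger_gap: 0.0868
grip_force: 0.0
[ 0.42712009 -0.13994511  0.15881136] -0.00953666611934439
0.044 8141 0.048218720090485945 ((428.0852966308594, -140.38926696777344), (45.092872619628906, 130.21237182617188), 0.33853986859321594) [ 405. -206.   44.] [451. -75.  51.]
0.021 1216 0.02618706539159768 ((428.01690673828125, -139.4714813232422), (149.6872100830078, 50.30363845825195), 86.06012725830078) [ 398. -213.   22.] [458. -63.  30.]
```

View pics/w8.png

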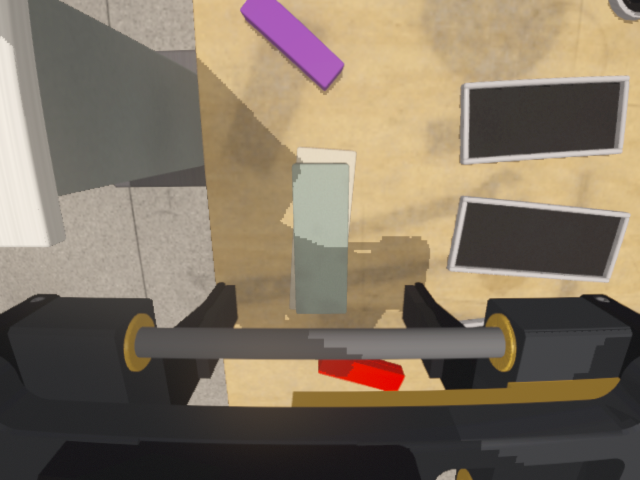

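The middle stone is clear: (428.1,-140.4), 45.1x130.2, and square to the gripper. Descend and grip.

```bash
python3 -m crank '[{"xyz":[0.001,-0.0005,-0.03],"yaw":0.3},{"xyz":[0,0,-0.035],"yaw":0},{"xyz":[0,0,-0.03],"yaw":0},{"xyz":[0,0,-0.02],"yaw":0},{"xyz":[0,0,-0.0085],"yaw":0},{"xyz":[0,0,0],"yaw":0},{"xyz":[0,0,0],"yaw":0},{"xyz":[0,0,0],"yaw":0}]'
python3 -m crank '[{"xyz":[0,0,0],"yaw":0},{"xyz":[0,0,0],"yaw":0},{"xyz":[0,0,0],"yaw":0},{"xyz":[0,0,0],"yaw":0},{"xyz":[0,0,0],"yaw":0},{"xyz":[0,0,0],"yaw":0},{"xyz":[0,0,0],"yaw":0},{"xyz":[0,0,0],"yaw":0}]' 0 35
```

```text
time: 15.93
tool_pos: [0.4287, -0.1408, 0.0361]
ee_rot: [0.001, 0.705, 0.709, 0.0]
force: [-0.7, 0.6, 0.5]
finger_gap: 0.0868
grip_force: 0.0
time: 16.6
tool_pos: [0.428, -0.1404, 0.0351]
ee_rot: [0.0, 0.705, 0.709, 0.0]
force: [0.6, -0.5, 1.6]
finger_gap: 0.0449
grip_force: 35.0
```

```bash
python3 -m crank '[{"xyz":[0,0,0.015],"yaw":0},{"xyz":[0,0,0.03],"yaw":0},{"xyz":[0,0,0.035],"yaw":0},{"xyz":[0.0168,0.0086,0],"yaw":-7},{"xyz":[0.0168,0.0086,0],"yaw":-7},{"xyz":[0.0168,0.0086,0],"yaw":-7},{"xyz":[0.0168,0.0086,0],"yaw":-7},{"xyz":[0.0168,0.0086,0],"yaw":-7}]'
python3 -m crank '[{"xyz":[0.0168,0.0086,0],"yaw":-7},{"xyz":[0.0168,0.0086,0],"yaw":-7},{"xyz":[0.0168,0.0086,0],"yaw":-7},{"xyz":[0.0168,0.0086,0],"yaw":-7},{"xyz":[0.0168,0.0086,0],"yaw":-7},{"xyz":[0.0168,0.0086,0],"yaw":-7},{"xyz":[0.0168,0.0086,0],"yaw":-7},{"xyz":[0,0,-0.01],"yaw":-1.7}]'
python3 -m crank '[{"xyz":[0,0,-0.025],"yaw":0},{"xyz":[0,0,-0.02],"yaw":0},{"xyz":[0,0,-0.015],"yaw":0},{"xyz":[0,0,0],"yaw":0},{"xyz":[0,0,0],"yaw":0},{"xyz":[0,0,0],"yaw":0},{"xyz":[0,0,0],"yaw":0},{"xyz":[0,0,0],"yaw":0}]'
python3 - <<'E'
from h import *
shot('wrist','w9'); s=state(); print(s["tool_pos"],np.degrees(np.arctan2(*q2R(s["ee_rot"])[[1,0],1])))
E
```

```text
time: 17.27
tool_pos: [0.5117, -0.0965, 0.1144]
ee_rot: [-0.001, 0.887, 0.461, -0.001]
force: [-0.3, 0.3, -3.5]
finger_gap: 0.0448
grip_force: 35.0
time: 17.93
tool_pos: [0.6342, -0.0359, 0.1058]
ee_rot: [0.0, 0.999, 0.039, 0.004]
force: [1.9, 0.3, -3.0]
finger_gap: 0.0449
grip_force: 35.0
time: 18.6
tool_pos: [0.6305, -0.0374, 0.0463]
ee_rot: [0.0, 0.999, 0.04, 0.001]
force: [0.5, 0.6, -4.3]
finger_gap: 0.0448
grip_force: 35.0
[ 0.63035503 -0.03738683  0.04627245] -85.40030262233542
```

View pics/w9.png

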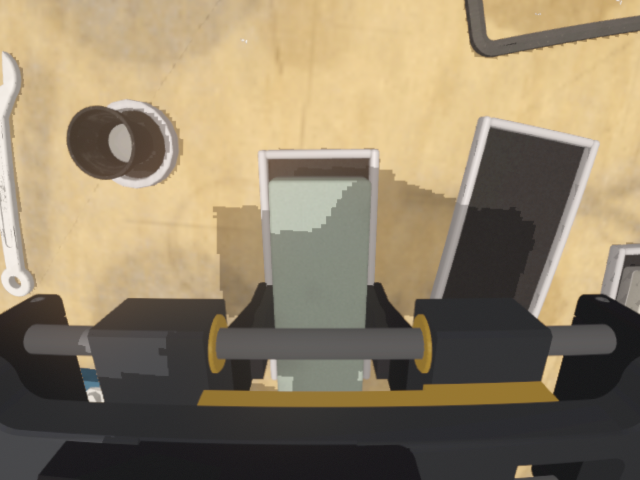

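The middle stone is centred over its tray: stone far edge at (270..371, 179), tray far rim corners at (259,151) and (378,150). The loupe still stands in the cup, seen at an angle at (110,143).

Run:
```python
from h import *
z=load('w9'); T=onplane(z,[(259,151),(378,150)],.01)[:,:2]*1000; S=onplane(z,[(270,179),(371,178)],.059)[:,:2]*1000
d=np.radians(4.6); u=np.array([np.cos(d),np.sin(d)])
print(T.round(1),S.round(1),"tray c",T.mean(0)-77*u,"stone c",S.mean(0)-65*u, np.linalg.norm(T[0]-T[1]),np.linalg.norm(S[0]-S[1]))
```

```text
[[702.6   3.2]
 [708.5 -63.5]] [[692.8 -10.2]
 [696.8 -53.7]] tray c [628.7980636  -36.32020022] stone c [629.99526917 -37.19069887] 66.92170872082363 43.67176630375478
```

```bash
python3 -m crank '[{"xyz":[-0.001,0,-0.01],"yaw":0},{"xyz":[0,0,-0.01],"yaw":0},{"xyz":[0,0,-0.007],"yaw":0},{"xyz":[0,0,-0.003],"yaw":0},{"xyz":[0,0,-0.001],"yaw":0},{"xyz":[0,0,-0.001],"yaw":0},{"xyz":[0,0,0],"yaw":0},{"xyz":[0,0,0],"yaw":0}]'
```

```text
time: 19.32
tool_pos: [0.6291, -0.0372, 0.0132]
ee_rot: [0.0, 0.999, 0.04, 0.001]
force: [-1.7, 0.0, -3.4]
finger_gap: 0.0445
grip_force: 35.0
```

```bash
python3 -m crank '[{"xyz":[0,0,-0.0005],"yaw":0},{"xyz":[0,0,0],"yaw":0},{"xyz":[0,0,0],"yaw":0},{"xyz":[0,0,0],"yaw":0},{"xyz":[0,0,0],"yaw":0},{"xyz":[0,0,0.01],"yaw":0},{"xyz":[0,0,0.03],"yaw":0},{"xyz":[0,0,0.035],"yaw":0}]' 0.75
python3 -m crank '[{"xyz":[0,0,0.035],"yaw":0},{"xyz":[-0.01,-0.006,0.025],"yaw":7},{"xyz":[-0.017,-0.008,0.012],"yaw":7},{"xyz":[-0.017,-0.008,0],"yaw":7},{"xyz":[-0.017,-0.008,0],"yaw":7},{"xyz":[-0.017,-0.008,0],"yaw":7},{"xyz":[-0.017,-0.008,0],"yaw":7},{"xyz":[-0.017,-0.008,0],"yaw":7}]' 1
python3 - <<'E'
from h import *
shot('wrist','w10'); P=cloud(load('w10')); Z=P[...,2]
k=(Z>.019)&(Z<.032)&(abs(P[...,0]-.63)<.08)&(abs(P[...,1]+.037)<.045); q=P[k]; print(len(q),np.percentile(q[:,2],[2,50,98]),cv2.minAreaRect((q[:,:2]*1000).astype(np.float32)))
E
python3 -m crank '[{"xyz":[-0.017,-0.008,0],"yaw":7},{"xyz":[-0.017,-0.008,0],"yaw":7},{"xyz":[-0.017,-0.009,0],"yaw":7},{"xyz":[-0.017,-0.01,0],"yaw":7},{"xyz":[-0.017,-0.014,0],"yaw":4.5},{"xyz":[-0.003,-0.007,0],"yaw":0},{"xyz":[0,0,0],"yaw":0},{"xyz":[0,0,0],"yaw":0}]'
python3 st.py w11
```

```text
time: 19.98
tool_pos: [0.6266, -0.0368, 0.0866]
ee_rot: [-0.001, 0.999, 0.04, -0.003]
force: [0.4, -1.1, 0.7]
finger_gap: 0.0655
grip_force: 0.0
time: 20.65
tool_pos: [0.5159, -0.0915, 0.1606]
ee_rot: [0.001, 0.891, 0.454, 0.0]
force: [1.0, -0.6, 0.4]
finger_gap: 0.0868
grip_force: 0.0
9045 [0.02469656 0.02627286 0.02782374] ((628.0443725585938, -36.73752212524414), (130.3835906982422, 45.6276741027832), 4.7551069259643555)
time: 21.37
tool_pos: [0.4297, -0.1478, 0.1601]
ee_rot: [0.001, 0.732, 0.681, 0.001]
force: [0.6, -1.1, 0.0]
finger_gap: 0.087
grip_force: 0.0
[ 0.42979594 -0.14740711  0.16000853] -4.020185587652805
0.021 9187 0.02619882866354939 ((427.9007873535156, -139.18746948242188), (149.2255859375, 50.163997650146484), 85.91020202636719) [ 398. -215.   24.] [458. -63.  29.]
```

The middle stone is seated: (628,-36.7), top at 26, angle 4.8°. The large stone is at (427.9,-139.2), 50.2x149.2, angle 85.9°. Grip it.

```bash
python3 -m crank '[{"xyz":[-0.0015,0.008,-0.03],"yaw":0},{"xyz":[0,0,-0.035],"yaw":0},{"xyz":[0,0,-0.035],"yaw":0},{"xyz":[0,0,-0.03],"yaw":0},{"xyz":[0,0,-0.015],"yaw":0},{"xyz":[0,0,-0.006],"yaw":0},{"xyz":[0,0,0],"yaw":0},{"xyz":[0,0,0],"yaw":0}]'
python3 -m crank '[{"xyz":[0,0,0],"yaw":0},{"xyz":[0,0,0],"yaw":0},{"xyz":[0,0,0],"yaw":0},{"xyz":[0,0,0],"yaw":0},{"xyz":[0,0,0],"yaw":0},{"xyz":[0,0,0],"yaw":0},{"xyz":[0,0,0],"yaw":0},{"xyz":[0,0,0],"yaw":0}]' 0 45
```

```text
time: 22.08
tool_pos: [0.4279, -0.139, 0.0087]
ee_rot: [0.0, 0.731, 0.683, 0.0]
force: [0.1, -0.2, -0.5]
finger_gap: 0.0871
grip_force: 0.0
time: 22.75
tool_pos: [0.4276, -0.1394, 0.0088]
ee_rot: [0.001, 0.731, 0.683, 0.0]
force: [1.0, -0.8, 3.1]
finger_gap: 0.0496
grip_force: 45.0
```

```bash
python3 -m crank '[{"xyz":[0,0,0.015],"yaw":0},{"xyz":[0,0,0.03],"yaw":0},{"xyz":[0,0,0.035],"yaw":0},{"xyz":[0.0166,-0.0009,0.01],"yaw":-7},{"xyz":[0.0166,-0.0009,0],"yaw":-7},{"xyz":[0.0166,-0.0009,0],"yaw":-7},{"xyz":[0.0166,-0.0009,0],"yaw":-7},{"xyz":[0.0166,-0.0009,0],"yaw":-7}]'
python3 -m crank '[{"xyz":[0.0166,-0.0009,0],"yaw":-7},{"xyz":[0.0166,-0.0009,0],"yaw":-7},{"xyz":[0.0166,-0.0009,0],"yaw":-7},{"xyz":[0.0166,-0.0009,0],"yaw":-7},{"xyz":[0.0166,-0.0009,0],"yaw":-7},{"xyz":[0.0166,-0.0009,0],"yaw":-7},{"xyz":[0.0166,-0.0009,0],"yaw":-7},{"xyz":[0.0166,-0.0009,0],"yaw":-6.6}]'
python3 -m crank '[{"xyz":[0,0,-0.025],"yaw":0},{"xyz":[0,0,-0.02],"yaw":0},{"xyz":[0,0,-0.01],"yaw":0},{"xyz":[0,0,0],"yaw":0},{"xyz":[0,0,0],"yaw":0},{"xyz":[0,0,0],"yaw":0},{"xyz":[0,0,0],"yaw":0},{"xyz":[0,0,0],"yaw":0}]'
python3 - <<'E'
from h import *
shot('wrist','w12'); s=state(); print(s["tool_pos"],np.degrees(np.arctan2(*q2R(s["ee_rot"])[[1,0],1])))
E
```

```text
time: 23.42
tool_pos: [0.5095, -0.143, 0.0977]
ee_rot: [-0.001, 0.904, 0.429, -0.001]
force: [-0.3, -0.2, -5.3]
finger_gap: 0.0499
grip_force: 45.0
time: 24.08
tool_pos: [0.6417, -0.1501, 0.0965]
ee_rot: [-0.001, 0.999, -0.042, -0.002]
force: [0.8, -0.6, -4.5]
finger_gap: 0.0501
grip_force: 45.0
time: 24.75
tool_pos: [0.6437, -0.1513, 0.045]
ee_rot: [0.0, 0.999, -0.039, 0.001]
force: [-0.4, -0.1, -4.9]
finger_gap: 0.0493
grip_force: 45.0
[ 0.64357646 -0.15121438  0.04484699] -94.50087374258423
```

View pics/w12.png

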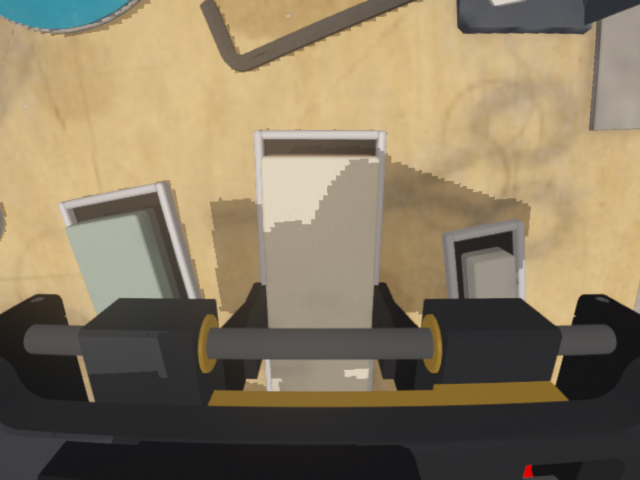

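The large stone is centred over its tray: stone edge at (263..380,156), rim corners at (255,132) and (386,131). The TCP is within 1 mm of the measured tray centre. Lower it.

```bash
python3 -m crank '[{"xyz":[0,0,-0.01],"yaw":0},{"xyz":[0,0,-0.01],"yaw":0},{"xyz":[0,0,-0.006],"yaw":0},{"xyz":[0,0,-0.003],"yaw":0},{"xyz":[0,0,-0.0015],"yaw":0},{"xyz":[0,0,-0.0005],"yaw":0},{"xyz":[0,0,0],"yaw":0},{"xyz":[0,0,0],"yaw":0}]'
```

```text
time: 25.47
tool_pos: [0.6415, -0.1503, 0.0129]
ee_rot: [-0.0, 0.999, -0.039, -0.002]
force: [-4.9, 2.2, 3.5]
finger_gap: 0.0499
grip_force: 45.0
```

```bash
python3 -m crank '[{"xyz":[0,0,0],"yaw":0},{"xyz":[0,0,0],"yaw":0},{"xyz":[0,0,0],"yaw":0},{"xyz":[0,0,0],"yaw":0},{"xyz":[0,0,0],"yaw":0},{"xyz":[0,0,0.01],"yaw":0},{"xyz":[0,0,0.03],"yaw":0},{"xyz":[0,0,0.035],"yaw":0}]' 0.8
python3 -m crank '[{"xyz":[-0.01,0,0.035],"yaw":0},{"xyz":[-0.03,0,0.03],"yaw":0},{"xyz":[-0.035,0,0.03],"yaw":0},{"xyz":[-0.035,0,0.03],"yaw":0},{"xyz":[-0.03,0,0],"yaw":0},{"xyz":[0,0,0],"yaw":0},{"xyz":[0,0,0],"yaw":0},{"xyz":[0,0,0],"yaw":0}]'
python3 - <<'E'
from h import *
shot('wrist','w13'); P=cloud(load('w13')); Z=P[...,2]; print(state()["tool_pos"])
for n,x,y,ht,lx,ly in(("large",643.2,-150.8,30,90,50),("mid",629,-37,26,80,45),("small",609.5,-257.5,24,65,35),("loupe",701,78,38,30,30)):
    k=(abs(Z*1000-ht)<4)&(abs(P[...,0]*1000-x)<lx)&(abs(P[...,1]*1000-y)<ly); q=P[k]
    if len(q)>20: print(n,len(q),(np.percentile(q[:,2],[3,50,97])*1000).round(1),np.round(np.linalg.lstsq(np.c_[q[:,:2],np.ones(len(q))],q[:,2],rcond=None)[0][:2],3),cv2.minAreaRect((q[:,:2]*1000).astype(np.float32)))
E
```

```text
time: 26.13
tool_pos: [0.6411, -0.1502, 0.0863]
ee_rot: [-0.001, 0.999, -0.039, -0.003]
force: [-0.4, -1.5, 0.3]
finger_gap: 0.0694
grip_force: 0.0
time: 26.8
tool_pos: [0.5111, -0.1513, 0.207]
ee_rot: [0.0, 0.999, -0.039, 0.001]
force: [0.3, 0.5, 0.2]
finger_gap: 0.0694
grip_force: 0.0
[ 0.51143053 -0.15132025  0.20654796]
large 9207 [28.7 30.2 31.7] [ 0. -0.] ((640.5001220703125, -149.42538452148438), (50.75464630126953, 147.75350952148438), 85.36994934082031)
mid 6658 [24.5 26.2 27.7] [-0.001  0.005] ((628.129638671875, -36.88629913330078), (130.92584228515625, 46.070472717285156), 4.583030700683594)
small 2564 [22.4 24.2 25.7] [ 0.002 -0.012] ((607.1798706054688, -257.231689453125), (90.07046508789062, 25.786815643310547), 6.818267822265625)
loupe 460 [34.4 37.4 39.5] [-0.002 -0.008] ((701.990234375, 77.19830322265625), (35.49172592163086, 35.974586486816406), 20.057588577270508)
```

View pics/w13.png

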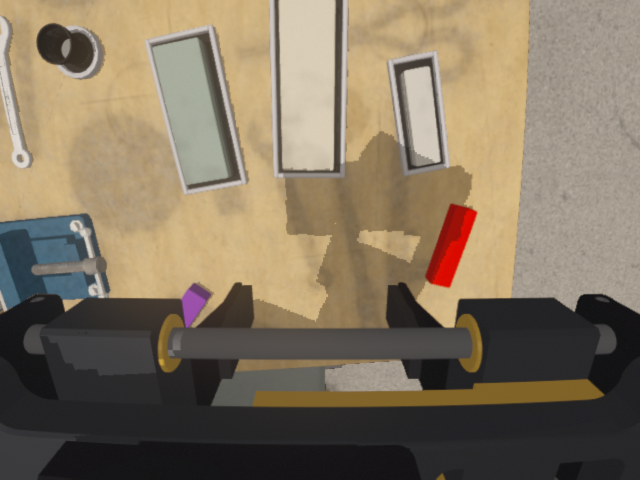

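All four pieces are seated. Tops are at 30, 26, 24 and 38 mm, all flat, and each centre is within about 3 mm of its holder's. The gripper is clear, so I hand the job in.

```bash
python3 -c "
from plant import *
print(job_done(), state()['time'])"
```

```text
the job is handed in; nothing more can be done
the job is handed in; nothing more can be done
```

The job is handed in after about 27 s of robot time: by my last wrist measurement all four pieces lie flat in their own holders, about 3 mm or less off centre, and the oil bottle and spanner were not touched; no verdict was returned.

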